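# Switch on the television and start the player with the right remote buttons

## Task

Two remote controls lie face up on the lounge table. With the fingertips, press the round button on the long remote all the way down for a moment to switch the television on and let it come back up, then do the same with the middle bar of the short remote to start the player, and withdraw. Press lightly, press no other button, leave both remotes lying where they are without picking them up, and do not disturb the other things on the table.

Things in the scene. Friction and masses are not known exactly. Their poses are not given: they have to be found in the camera images.
- long_remote: Loose black remote, the longer of the two: 210 (x) x 66 (y) x 24 mm, 0.24 kg, face up. Origin: centre of its underside; -x end is the head, z up. On its face, in one row along x: a round button (x = -78 mm) and three cross bars (x = -36, 4, 44 mm), all the same grey, tops 31 mm above the table, 7 mm proud of the face.
- short_remote: Loose black remote, the shorter of the two: 140 (x) x 60 (y) x 24 mm, 0.17 kg, face up. Origin: centre of its underside, z up. On its face three grey cross bars in a row along x (x = -42, 0, 42 mm), no round button; tops 31 mm above the table, 7 mm proud of the face.
- power_button_top (a point): Centre of the top of the round button (26 mm across) near the head end of the long remote; z up, x along the remote. It goes down with the button.
- play_button_top (a point): Centre of the top of the middle one of the three bars on the short remote; the bar measures 18 mm along the remote (x) and 36 mm across it (y); z up. It goes down with the button.
- power_button (a joint): How far the round button of the long remote is pressed (m): 0 up, 0.005 fully down (still 2 mm proud of the face). A spring: about 1 N to start, 3 N fully down; it comes up again when released.
- play_button (a joint): How far the middle bar of the short remote is pressed (m): 0 up, 0.005 fully down (still 2 mm proud of the face). A spring: about 1 N to start, 3 N fully down; it comes up again when released.
- long_bar_a (a joint): How far the bar next to the round button on the long remote (18 x 36 mm) is pressed (m): 0 up, 0.005 fully down. To be left alone.
- long_bar_b (a joint): How far the middle bar of the long remote (18 x 36 mm) is pressed (m): 0 up, 0.005 fully down. To be left alone.
- long_bar_c (a joint): How far the bar farthest from the round button on the long remote (18 x 36 mm) is pressed (m): 0 up, 0.005 fully down. To be left alone.
- short_bar_a (a joint): How far the outer bar at the -x end of the short remote (18 x 36 mm) is pressed (m): 0 up, 0.005 fully down. To be left alone.
- short_bar_b (a joint): How far the outer bar at the +x end of the short remote (18 x 36 mm) is pressed (m): 0 up, 0.005 fully down. To be left alone.
- lighter: Bystander, loose: pocket lighter lying flat, 80 x 24 x 12 mm. Origin: centre of its underside.
- card_pack: Bystander, loose: pack of cards lying flat, 90 x 62 x 18 mm. Origin: centre of its underside.
- glasses_case: Bystander, loose: brown spectacles case, 160 x 62 x 38 mm. Origin: centre of its underside.
- torch: Bystander, loose: pocket torch standing on end, 34 mm across, 105 mm tall. Origin: centre of its underside.
- tumbler: Bystander, loose: black insulated tumbler, 84 mm across, 179 mm tall. Origin: centre of its underside.
- battery_box: Bystander, loose: small cardboard battery box, 55 x 30 x 16 mm. Origin: centre of its underside.
- mug: Bystander, loose: white mug, 82 mm across, 90 mm tall, handle to its +y. Origin: centre of its underside.
Not all that is in view belongs to the job. What is shaped like the long_remote but orange or pink is not meant.

How it is judged:
By the outcome, as a careful person would: the job done as asked, in the order asked, and still so for the second after the job is handed in, with the robot touching nothing.
It also fails if it takes over 40 s, if anything falls off the work surface, if the arm or the gripper's body presses on something with over 40 N, if the wrist force passes 120 N, or if a joint passes its speed limit or range.

## Robot

A 6-joint arm with a two-finger parallel gripper is mounted at the origin on the work surface. World frame = base frame: x ahead of the robot, y to its left, z up, the work surface at z = 0. Lengths are in mm, angles in rad, forces in N, time in s.
With the tool pointing down it reaches from about 275 to 750 mm from the base axis. Payload 10.2 kg.
Tool frame: the origin (TCP) lies between the finger pads; the fingertips stand 22 mm ahead of it and the grasp point (between the pads) lies 3 mm ahead of it (r.tip_extent is the distance from the TCP to the fingertips, in mm); z points along the fingers, y is the line along which they close (so a half turn about z gives the same grasp; the last joint's range is limited). The gripper opens to 85 mm and grips with 20 to 120 N. Pads are 22 mm wide; open, the fingers measure 114 mm over their backs; the gripper's body (76 mm by 85 mm) begins 54 mm behind the grasp point. The pads swing forward as they close: fully open they stand 13 mm farther back than shut.
Start: joints at [-1.545, 0.313, 1.498, -0, 1.331, -0.223], TCP at [129.263, -508.844, 253.294] pointing down, gripper open.
Joint ranges: [-2.94, 2.94], [-0.97, 2.17], [0.19, 2.56], [-1.23, 4.37], [0.02, 3.11], [-2.88, 2.88]. Speed limits (rad/s): [2.39, 2.39, 3.01, 3.14, 3.14, 3.14].

## Interface

Orientations are given as a rotation vector (axis times angle).
In Python, from cell import r gives the robot as it stands. The module is installed in compiled form; this text tells all that it offers.
- The arm moves only by the tool jog_arm, never from a script. Its argument "targets" is a list of rows, each an object with "delta_pos": the shift along the tool's x, y, z in m, a list of three; "turn": the turn, a rotation vector about the tool's x, y, z in rad, a list of three. In form: [{"delta_pos": [x, y, z], "turn": [rx, ry, rz]}, ...]. A call has 1 to 20 rows; each row shifts and turns the commanded pose from where the row before left it, along the tool's axes as they then stand; what a row does not reach is not made up. A row lasts 1/10 s, in which the tool goes at most 50 mm and 8.59 degrees, less where a joint would pass 70% of its speed; a pose out of reach is approached as far as the arm can. A call with a gripper value outside its range is refused whole. "jaw" is the opening in per cent of the stroke, from 0 (shut) to 100 (fully open), set as the call begins (left out, the last holds). The fingers move at their own pace and stop on an object; the grip force is fixed at half the most. Time passes only in rows, so rows that do not move let the fingers close. It gives the time, the measured TCP pose, the force, the opening and the grip force at its end, in the units of the state.
- r.read_state(): the state, without advancing time (a new reading comes with each control period).
- r.grab_frame(name): name is "scene" or "top"; returns a dict with "pixels" (420x560x3 uint8, blue, green, red), "z_map" (420x560 float32, mm along the optical axis (not along the pixel's ray), 0 where there is no reading), "vfov" (degrees; the focal length in pixels is half the picture's height over the tangent of half this angle, whatever the lens; pixels are square), "cx", "cy" (the principal point, pixels), "dist" ([k1, k2, p1, p2, k3] as OpenCV has them; the pictures are not rectified), "extrinsics" (4x4, takes a point from camera to world coordinates). Camera axes: x right, y down, z forward; pixel columns grow to the right and rows downward; lengths in mm; the calibration is good to about 2 mm. A picture is of the moment at which its call begins.
- r.close_job(): hands the job in; it is judged then, once.
Trained networks look in a picture, given as the dict that the camera call returned (one of the last four; its "shot" number tells which), for a name from the list of things; names that differ only in an ending like _2 or _b are one class to them, and where a whole thing is asked for, a point or a joint stands for the part that bears it (a point fixed in the world has none). Each returns a list of dicts, best first, with "score" (0 to 1); they miss things now and then, are a little off and sometimes report something else, mostly with a low value. They report only what shows in the picture. A call takes as long as a camera call. They do not tell look-alikes from the thing itself.
- r.silhouettes(picture, thing): "mask" (420x560 bool, what is visible of it) and "pixel" ([column, row] in pixels, amid what is visible of it).
The state is a dict: "time": time; "q": joint angles; "joint_vel": joint speeds; "tau": joint torques, N m; "tcp_pos": TCP position; "orientation": TCP orientation; "force": force on the tool from outside, world axes, zero at the start; "torque": the same for the moment, N m; "grip_width": opening from 0.0 (shut) to 1.0 (fully open); "gripper_force": force on a finger pad.
Only numpy, scipy, OpenCV 4.12 (cv2) and the standard library are available. Lean on these libraries where they do the work, as an engineer would, in place of code of your own. Each camera call takes 0.05 s, during which the arm holds its last target. There are 200 camera calls.

## Working session

There is one attempt and no reset: what is moved stays moved. The work goes in short steps, Python scripts to look and compute and a tool call to move; the robot and the scene stay as the last step left them, time stands still between calls to the robot, and variables do not carry over. Pictures are saved under pics/ and viewed, at most 10 in all, crops included, and the job is handed in when it is done.

Besides the shell and the picture viewer there is one more tool, called after "Call:" in YAML: its name, and indented under it one key for each argument. jog_arm: Moves the arm, as the interface text tells. Its arguments: {"type":"object","properties":{"targets":{"type":"array"},"jaw":{"type":"number"}},"required":["targets"]}

```bash
mkdir -p pics
cat > h.py <<'E'
import numpy as np, cv2
from cell import r
def K(p):
    f=p["pixels"].shape[0]/2/np.tan(np.radians(p["vfov"])/2)
    return np.array([[f,0,p["cx"]],[0,f,p["cy"]],[0,0,1.]])
def world(p,uv,z=None):
    "pixels (N,2) -> world; z: plane height, else depth map"
    uv=np.atleast_2d(np.float64(uv))
    n=cv2.undistortPoints(uv[:,None],K(p),np.array(p["dist"],float))[:,0]
    d=np.c_[n,np.ones(len(n))]; E=np.array(p["extrinsics"])
    if z is None:
        zz=p["z_map"][uv[:,1].round().astype(int),uv[:,0].round().astype(int)]
        return (d*zz[:,None])@E[:3,:3].T+E[:3,3]
    D=d@E[:3,:3].T; s=(z-E[2,3])/D[:,2]
    return E[:3,3]+D*s[:,None]
E
python3 - <<'E'
from h import *
for c in("top","scene"):
    p=r.grab_frame(c); cv2.imwrite(f"pics/{c}1.png",p["pixels"])
    print(c,np.round(np.array(p["extrinsics"])[:3,3]))
    for t in("long_remote","short_remote","power_button_top"):
        for d in r.silhouettes(p,t):
            m=d["mask"]; v,u=np.nonzero(m&(p["z_map"]>0)); 
            if len(u)==0: continue
            w=world(p,np.c_[u,v]); print(t,round(d["score"],2),np.round(d["pixel"]),len(u),np.round(np.median(w,0)),"rect",cv2.minAreaRect(w[:,:2].astype(np.float32)))
print(r.read_state(), r.tip_extent)
E
```

```text
top [ 279.   73. 1508.]
long_remote 0.95 [263. 207.] 1535 [566. 146.  25.] rect ((572.6082153320312, 147.7392578125), (221.31808471679688, 69.11051177978516), 11.264108657836914)
long_remote 0.9 [221. 296.] 1743 [295. 279.  25.] rect ((294.6259765625, 284.39605712890625), (221.0409393310547, 72.21944427490234), 70.36460876464844)
long_remote 0.81 [384. 275.] 808 [ 353. -202.   25.] rect ((339.9559631347656, -200.97711181640625), (66.96253967285156, 136.80322265625), 63.48033905029297)
long_remote 0.72 [122. 293.] 1792 [311. 566.  25.] rect ((312.4256591796875, 569.8719482421875), (218.46627807617188, 76.90531921386719), 25.247722625732422)
short_remote 0.72 [355. 215.] 907 [ 520. -127.   25.] rect ((522.496826171875, -128.9093017578125), (60.455665588378906, 140.05123901367188), 61.22068786621094)
power_button_top 0.62 [270. 231.] 56 [494. 132.  31.] rect ((493.6372985839844, 132.22874450683594), (22.11710548400879, 23.280197143554688), 72.40765380859375)
power_button_top 0.48 [195. 288.] 66 [320. 354.  32.] rect ((320.2244567871094, 353.5364074707031), (23.505430221557617, 23.017313
[... 1325 characters left out ...]
65.27312469482422)
{'time': 0.4, 'q': array([-1.54539084e+00,  3.12991518e-01,  1.49782863e+00,  7.39117006e-06,
        1.33098520e+00, -2.23410573e-01]), 'joint_vel': array([ 0.0004591 , -0.00015057, -0.00215909, -0.00102646, -0.00102819,
        0.00126851]), 'tau': array([-2.08109275e-03, -4.11818540e+01, -2.59664869e+01, -1.95764846e-04,
        1.27497271e-03, -2.31842500e-05]), 'tcp_pos': array([ 129.26841688, -508.80411128,  253.19885228]), 'orientation': array([-3.11710324e+00, -3.89803029e-01, -4.42427424e-05]), 'force': array([-0.03765295,  0.11561531,  0.22770053]), 'torque': array([0.00342387, 0.00412281, 0.03377238]), 'gripper_force': 0.0, 'grip_width': 1.0023515786141246} 22.0
```

View pics/top1.png

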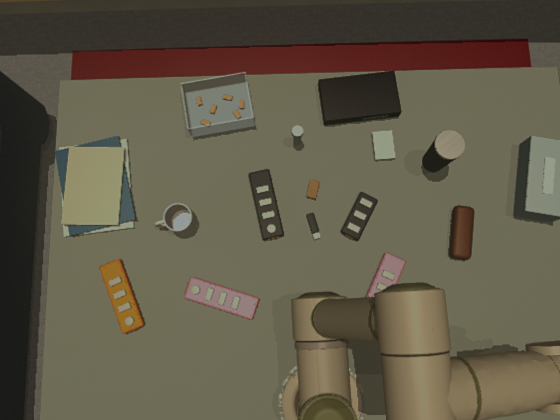

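View pics/scene1.png

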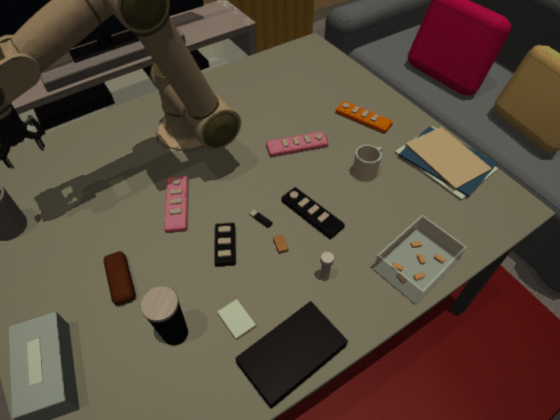

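Look-alikes in the top picture are pink (222,298), pink (386,277), orange (122,296) and black (266,205). The black one matches the long_remote, with its round button near (270,229). The black three-bar remote at (359,216) is the short_remote, and its middle bar is the play button. I'll confirm this in a crop and measure both.

```bash
cat > meas.py <<'E'
from h import *
def caps(p,t,xy):
    "centres of grey caps inside the silhouette nearest xy"
    best=min(r.silhouettes(p,t),key=lambda d:np.linalg.norm(world(p,d["pixel"],24)[0,:2]-xy))
    m=cv2.morphologyEx(best["mask"].astype(np.uint8),cv2.MORPH_CLOSE,np.ones((7,7)))
    g=p["pixels"].min(2); g=np.where(m>0,g,0).astype(np.uint8)
    _,b=cv2.threshold(g,90,255,cv2.THRESH_BINARY)
    n,lab,st,cen=cv2.connectedComponentsWithStats(b)
    out=[]
    for i in range(1,n):
        if st[i,4]>12:
            v,u=np.nonzero(lab==i); out.append((np.round(cen[i],1),st[i,4],np.round(world(p,cen[i],31)[0],1),np.round(np.median(world(p,np.c_[u,v])[:,2]),1)))
    return out
if __name__=="__main__":
    for c in("top","scene"):
        p=r.grab_frame(c)
        for t,xy in(("long_remote",(572,147)),("short_remote",(522,-129))):
            o=caps(p,t,np.array(xy)); print(c,t)
            for x in o: print("  ",*x)
            if len(o)>1:
                w=np.array([x[2][:2] for x in o]); print("  gaps",np.round(np.linalg.norm(np.diff(w,axis=0),axis=1),1),"dir deg",np.degrees(np.arctan2(*(w[0]-w[-1])[::-1])))
        if c=="top": cv2.imwrite("pics/crop.png",cv2.resize(p["pixels"][150:260,230:400],None,fx=4.5,fy=4.5,interpolation=cv2.INTER_CUBIC))
E
python3 meas.py
```

```text
top long_remote
   [262.  188.8] 62 [613.  155.4  31. ] 31.5
   [264.8 201.5] 64 [574.1 147.8  31. ] 30.8
   [267.8 214.5] 63 [534.8 139.8  31. ] 32.2
   [270.9 228.1] 54 [493.8 131.5  31. ] 32.0
  gaps [39.6 40.1 41.8] dir deg 11.337660708432251
top short_remote
   [365.6 202.3] 67 [ 563.  -151.7   31. ] 31.0
   [359.4 214.7] 65 [ 526.2 -131.2   31. ] 30.5
   [353.4 227.2] 70 [ 489.4 -111.5   31. ] 30.7
  gaps [42.1 41.7] dir deg -28.643175181735835
scene long_remote
   [293.7 194. ] 30 [495.3 131.1  31. ] 31.9
   [303.5 201.4] 39 [536.3 139.2  31. ] 32.1
   [313.  208.8] 39 [575.6 146.5  31. ] 32.2
   [322.7 216.2] 46 [614.4 154.2  31. ] 31.9
  gaps [41.8 40.  39.6] dir deg -169.02350185789987
scene short_remote
   [223.9 228.2] 46 [ 490.6 -112.2   31. ] 32.0
   [223.6 240.1] 56 [ 526.9 -133.    31. ] 31.7
   [223.8 252.4] 54 [ 563.8 -152.7   31. ] 31.9
  gaps [41.8 41.8] dir deg 151.04517946342196
```

View pics/crop.png

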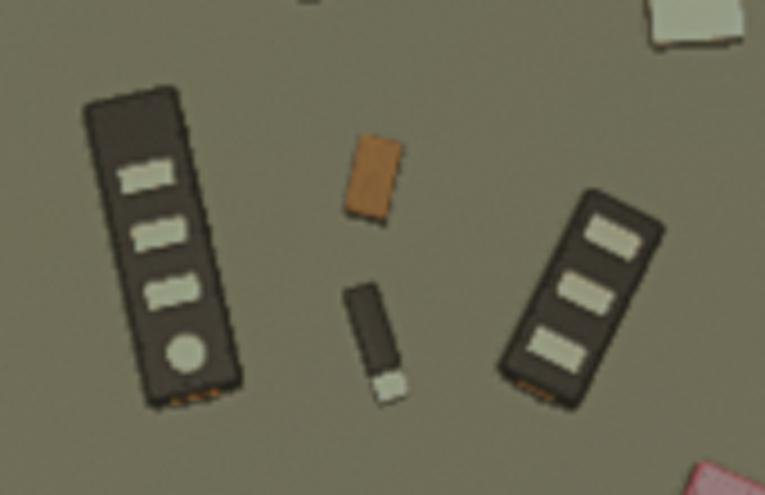

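The crop confirms it: the black long remote at left has its round button at crop (186,354), and the black three-bar remote at right has its middle bar at (585,293). Spacings (42/40/40 and 42/42 mm) and cap heights match the description. Power is at (494.5, 131.3) and play at (526.5, -132).

Call:
jog_arm:
  targets:
    - {"delta_pos": [0.0255,-0.0265,0]}
    - {"delta_pos": [0.0255,-0.0265,0]}
    - {"delta_pos": [0.0255,-0.0265,0]}
    - {"delta_pos": [0.0255,-0.0265,0]}
    - {"delta_pos": [0.0255,-0.0265,0]}
    - {"delta_pos": [0.0255,-0.0265,0]}
    - {"delta_pos": [0.0255,-0.0265,0]}
    - {"delta_pos": [0.0255,-0.0265,0]}
    - {"delta_pos": [0.0255,-0.0265,0]}
    - {"delta_pos": [0.0255,-0.0265,0]}
    - {"delta_pos": [0.0255,-0.0265,0]}
    - {"delta_pos": [0.0255,-0.0265,0]}
    - {"delta_pos": [0.0255,-0.0265,0]}
    - {"delta_pos": [0.0255,-0.0265,0]}
    - {"delta_pos": [0.0255,-0.0265,0]}
    - {"delta_pos": [0.0255,-0.0265,0]}
    - {"delta_pos": [0.0255,-0.0265,0]}
    - {"delta_pos": [0.0255,-0.0265,0]}
    - {"delta_pos": [0.0255,-0.0265,0]}
    - {"delta_pos": [0.0255,-0.0265,0]}
  jaw: 0

```text
$.targets[0]: bad value
```

Call:
jog_arm:
  targets:
    - {"delta_pos": [0.0255,-0.0265,0],"turn": [0,0,0]}
    - {"delta_pos": [0.0255,-0.0265,0],"turn": [0,0,0]}
    - {"delta_pos": [0.0255,-0.0265,0],"turn": [0,0,0]}
    - {"delta_pos": [0.0255,-0.0265,0],"turn": [0,0,0]}
    - {"delta_pos": [0.0255,-0.0265,0],"turn": [0,0,0]}
    - {"delta_pos": [0.0255,-0.0265,0],"turn": [0,0,0]}
    - {"delta_pos": [0.0255,-0.0265,0],"turn": [0,0,0]}
    - {"delta_pos": [0.0255,-0.0265,0],"turn": [0,0,0]}
    - {"delta_pos": [0.0255,-0.0265,0],"turn": [0,0,0]}
    - {"delta_pos": [0.0255,-0.0265,0],"turn": [0,0,0]}
    - {"delta_pos": [0.0255,-0.0265,0],"turn": [0,0,0]}
    - {"delta_pos": [0.0255,-0.0265,0],"turn": [0,0,0]}
    - {"delta_pos": [0.0255,-0.0265,0],"turn": [0,0,0]}
    - {"delta_pos": [0.0255,-0.0265,0],"turn": [0,0,0]}
    - {"delta_pos": [0.0255,-0.0265,0],"turn": [0,0,0]}
    - {"delta_pos": [0.0255,-0.0265,0],"turn": [0,0,0]}
    - {"delta_pos": [0.0255,-0.0265,0],"turn": [0,0,0]}
    - {"delta_pos": [0.0255,-0.0265,0],"turn": [0,0,0]}
    - {"delta_pos": [0.0255,-0.0265,0],"turn": [0,0,0]}
    - {"delta_pos": [0.0255,-0.0265,0],"turn": [0,0,0]}
  jaw: 0

```text
time: 2.7
tcp_pos: [493.6, 132.0, 253.4]
orientation: [3.117, 0.39, 0.0]
force: [0.8, -0.6, 1.0]
grip_width: -0.0
gripper_force: 0.0
```

Call:
jog_arm:
  targets:
    - {"delta_pos": [0.0007,0.0009,0.03],"turn": [0,0,0]}
    - {"delta_pos": [0,0,0.035],"turn": [0,0,0]}
    - {"delta_pos": [0,0,0.035],"turn": [0,0,0]}
    - {"delta_pos": [0,0,0.035],"turn": [0,0,0]}
    - {"delta_pos": [0,0,0.03],"turn": [0,0,0]}
    - {"delta_pos": [0,0,0.02],"turn": [0,0,0]}
    - {"delta_pos": [0,0,0.005],"turn": [0,0,0]}
    - {"delta_pos": [0,0,0],"turn": [0,0,0]}
    - {"delta_pos": [0,0,0],"turn": [0,0,0]}
    - {"delta_pos": [0,0,0],"turn": [0,0,0]}

```text
time: 3.7
tcp_pos: [494.6, 129.7, 64.5]
orientation: [3.117, 0.39, 0.003]
force: [-0.2, -0.7, 0.1]
grip_width: 0.001
gripper_force: 0.0
```

Run:
```python
from h import *
print(r.tip_extent)
for c,b in(("top",(150,260,230,350)),("scene",(130,250,230,370))):
    p=r.grab_frame(c); cv2.imwrite(f"pics/{c}2.png",cv2.resize(p["pixels"][b[0]:b[1],b[2]:b[3]],None,fx=4.5,fy=4.5,interpolation=cv2.INTER_CUBIC))
s=r.read_state(); print(s["tcp_pos"],s["force"],s["time"])
```

```text
22.0
[494.35950736 129.75356114  64.12251698] [-0.55658194 -1.0583583  -0.33502703] 3.8
```

View pics/scene2.png

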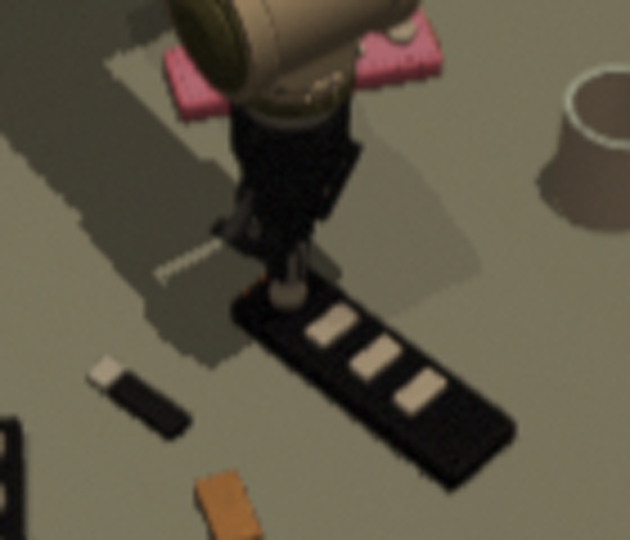

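The fingertips stand over the round button at crop (288,290), clear of the bars, so I'll creep down.

Call:
jog_arm:
  targets:
    - {"delta_pos": [0.0004,-0.0015,0.005],"turn": [0,0,0]}
    - {"delta_pos": [0,0,0.004],"turn": [0,0,0]}
    - {"delta_pos": [0,0,0.001],"turn": [0,0,0]}
    - {"delta_pos": [0,0,0.001],"turn": [0,0,0]}
    - {"delta_pos": [0,0,0.001],"turn": [0,0,0]}
    - {"delta_pos": [0,0,0],"turn": [0,0,0]}
    - {"delta_pos": [0,0,0],"turn": [0,0,0]}

```text
time: 4.5
tcp_pos: [494.0, 131.3, 51.4]
orientation: [-3.117, -0.39, 0.0]
force: [-0.8, 0.1, 1.3]
grip_width: -0.002
gripper_force: 0.8
```

Call:
jog_arm:
  targets:
    - {"delta_pos": [0,0,0.001],"turn": [0,0,0]}
    - {"delta_pos": [0,0,0.001],"turn": [0,0,0]}
    - {"delta_pos": [0,0,0.001],"turn": [0,0,0]}
    - {"delta_pos": [0,0,0],"turn": [0,0,0]}
    - {"delta_pos": [0,0,0],"turn": [0,0,0]}

```text
time: 5.0
tcp_pos: [494.0, 131.3, 48.4]
orientation: [3.117, 0.39, 0.0]
force: [-1.6, 0.0, 2.9]
grip_width: -0.002
gripper_force: 1.4
```

Almost at the stop: 2.9 N. I'll push on in half-millimetre steps until the force shows the hard stop.

Call:
jog_arm:
  targets:
    - {"delta_pos": [0,0,0.0005],"turn": [0,0,0]}
    - {"delta_pos": [0,0,0],"turn": [0,0,0]}
    - {"delta_pos": [0,0,0],"turn": [0,0,0]}

```text
time: 5.3
tcp_pos: [494.0, 131.3, 48.0]
orientation: [3.117, 0.39, 0.0]
force: [-2.3, 0.6, 5.4]
grip_width: -0.0
gripper_force: 2.6
```

Call:
jog_arm:
  targets:
    - {"delta_pos": [0,0,0.0003],"turn": [0,0,0]}
    - {"delta_pos": [0,0,0],"turn": [0,0,0]}
    - {"delta_pos": [0,0,0],"turn": [0,0,0]}
    - {"delta_pos": [0,0,0],"turn": [0,0,0]}

```text
time: 5.7
tcp_pos: [494.1, 131.3, 47.9]
orientation: [3.117, 0.39, 0.0]
force: [-2.4, -0.6, 8.0]
grip_width: -0.003
gripper_force: 4.0
```

Force climbs to 8 N with no further travel, so the button is on its hard stop. Next I'll release, go over to the short remote, and turn the tool along it.

Call:
jog_arm:
  targets:
    - {"delta_pos": [0,0,-0.004],"turn": [0,0,0]}
    - {"delta_pos": [0,0,-0.008],"turn": [0,0,0]}
    - {"delta_pos": [0,0,-0.03],"turn": [0,0,0]}
    - {"delta_pos": [0,0,-0.04],"turn": [0,0,0]}
    - {"delta_pos": [-0.0033,0.0263,-0.01],"turn": [0,0,0]}
    - {"delta_pos": [-0.0033,0.0263,0],"turn": [0,0,0]}
    - {"delta_pos": [-0.0033,0.0263,0],"turn": [0,0,0]}
    - {"delta_pos": [-0.0033,0.0263,0],"turn": [0,0,0]}
    - {"delta_pos": [-0.0033,0.0263,0],"turn": [0,0,0]}
    - {"delta_pos": [-0.0033,0.0263,0],"turn": [0,0,0]}
    - {"delta_pos": [-0.0033,0.0263,0],"turn": [0,0,0]}
    - {"delta_pos": [-0.0033,0.0263,0],"turn": [0,0,0]}
    - {"delta_pos": [-0.0033,0.0263,0],"turn": [0,0,0]}
    - {"delta_pos": [-0.0033,0.0263,0],"turn": [0,0,0]}
    - {"delta_pos": [0,0,0],"turn": [0,0,0.125]}
    - {"delta_pos": [0,0,0],"turn": [0,0,0.125]}
    - {"delta_pos": [0,0,0],"turn": [0,0,0.125]}
    - {"delta_pos": [0,0,0],"turn": [0,0,0.125]}
    - {"delta_pos": [0,0,0],"turn": [0,0,0.125]}
    - {"delta_pos": [0,0,0],"turn": [0,0,0.125]}

```text
time: 7.7
tcp_pos: [526.7, -131.8, 139.8]
orientation: [3.041, -0.787, 0.0]
force: [0.6, 0.1, -0.2]
grip_width: -0.0
gripper_force: 0.0
```

```bash
python3 meas.py
python3 - <<'E'
from h import *
from scipy.spatial.transform import Rotation as R
s=r.read_state(); M=R.from_rotvec(s["orientation"]).as_matrix()
print(s["time"],s["tcp_pos"],M.round(3),"tool delta to play", M.T@(np.array([526.5,-132,65])-s["tcp_pos"]))
E
```

```text
top long_remote
   [261.9 188.8] 61 [613.  155.7  31. ] 32.0
   [264.8 201.5] 64 [574.1 147.8  31. ] 31.1
   [267.8 214.5] 63 [534.8 139.8  31. ] 32.6
   [270.8 228.2] 52 [493.5 131.8  31. ] 31.5
  gaps [39.7 40.1 42.1] dir deg 11.309932474020203
7.85 [ 526.71211787 -131.78899504  139.72839354] [[ 0.878 -0.478  0.   ]
 [-0.478 -0.878 -0.   ]
 [ 0.     0.    -1.   ]] tool delta to play [-0.09499539  0.28260523 74.72839774]Traceback (most recent call last):
  File "meas.py", line 18, in <module>
    o=caps(p,t,np.array(xy)); print(c,t)
  File "meas.py", line 4, in caps
    best=min(r.silhouettes(p,t),key=lambda d:np.linalg.norm(world(p,d["pixel"],24)[0,:2]-xy))
ValueError: min() iterable argument is empty
```

The long remote has not moved and its button is back up. The arm hides the short remote, which hasn't been touched.

Call:
jog_arm:
  targets:
    - {"delta_pos": [0,0,0.03],"turn": [0,0,0]}
    - {"delta_pos": [0,0,0.03],"turn": [0,0,0]}
    - {"delta_pos": [0,0,0.015],"turn": [0,0,0]}
    - {"delta_pos": [0,0,0.005],"turn": [0,0,0]}
    - {"delta_pos": [0,0,0.004],"turn": [0,0,0]}
    - {"delta_pos": [0,0,0.0015],"turn": [0,0,0]}
    - {"delta_pos": [0,0,0.001],"turn": [0,0,0]}
    - {"delta_pos": [0,0,0.001],"turn": [0,0,0]}
    - {"delta_pos": [0,0,0.001],"turn": [0,0,0]}
    - {"delta_pos": [0,0,0],"turn": [0,0,0]}
    - {"delta_pos": [0,0,0],"turn": [0,0,0]}

```text
time: 8.95
tcp_pos: [527.1, -131.9, 51.3]
orientation: [3.043, -0.779, 0.002]
force: [0.6, -0.1, 1.3]
grip_width: 0.003
gripper_force: 0.8
```

Call:
jog_arm:
  targets:
    - {"delta_pos": [0,0,0.001],"turn": [0,0,0]}
    - {"delta_pos": [0,0,0.001],"turn": [0,0,0]}
    - {"delta_pos": [0,0,0.001],"turn": [0,0,0]}
    - {"delta_pos": [0,0,0.0005],"turn": [0,0,0]}
    - {"delta_pos": [0,0,0],"turn": [0,0,0]}
    - {"delta_pos": [0,0,0],"turn": [0,0,0]}
    - {"delta_pos": [0,0,0],"turn": [0,0,0]}

```text
time: 9.65
tcp_pos: [527.1, -131.9, 48.0]
orientation: [3.043, -0.779, 0.002]
force: [1.0, -0.0, 5.6]
grip_width: 0.002
gripper_force: 3.3
```

Call:
jog_arm:
  targets:
    - {"delta_pos": [0,0,0.0003],"turn": [0,0,0]}
    - {"delta_pos": [0,0,0],"turn": [0,0,0]}
    - {"delta_pos": [0,0,0],"turn": [0,0,0]}
    - {"delta_pos": [0,0,0],"turn": [0,0,0]}

```text
time: 10.05
tcp_pos: [527.1, -131.9, 47.9]
orientation: [3.043, -0.779, 0.002]
force: [0.1, 0.1, 9.2]
grip_width: 0.001
gripper_force: 4.5
```

Call:
jog_arm:
  targets:
    - {"delta_pos": [0,0,-0.004],"turn": [0,0,0]}
    - {"delta_pos": [0,0,-0.008],"turn": [0,0,0]}
    - {"delta_pos": [0,0,-0.03],"turn": [0,0,0]}
    - {"delta_pos": [0,0,-0.04],"turn": [0,0,0]}
    - {"delta_pos": [0,0,-0.04],"turn": [0,0,0]}
    - {"delta_pos": [0,0,-0.04],"turn": [0,0,0]}
    - {"delta_pos": [0,0,-0.03],"turn": [0,0,0]}
    - {"delta_pos": [-0.03,0,0],"turn": [0,0,0]}
    - {"delta_pos": [-0.03,0,0],"turn": [0,0,0]}
    - {"delta_pos": [-0.03,0,0],"turn": [0,0,0]}
    - {"delta_pos": [-0.03,0,0],"turn": [0,0,0]}
    - {"delta_pos": [-0.03,0,0],"turn": [0,0,0]}
    - {"delta_pos": [0,0,0],"turn": [0,0,0]}
    - {"delta_pos": [0,0,0],"turn": [0,0,0]}
    - {"delta_pos": [0,0,0],"turn": [0,0,0]}

```text
time: 11.55
tcp_pos: [395.6, -60.0, 239.3]
orientation: [3.043, -0.779, -0.0]
force: [0.1, -0.2, -0.1]
grip_width: -0.004
gripper_force: 0.0
```

```bash
python3 meas.py; python3 -c "
from h import *
s=r.read_state(); print(s['time'],s['tcp_pos'],s['force'],abs(s['joint_vel']).max()); cv2.imwrite('pics/end.png',r.grab_frame('scene')['pixels'])"
```

```text
top long_remote
   [261.9 188.8] 61 [613.  155.7  31. ] 30.9
   [264.8 201.5] 64 [574.1 147.8  31. ] 31.2
   [267.8 214.5] 63 [534.8 139.8  31. ] 31.9
   [270.9 228.1] 54 [493.8 131.5  31. ] 31.6
  gaps [39.7 40.1 41.8] dir deg 11.47622095121113
top short_remote
   [365.6 202.3] 67 [ 563.  -151.7   31. ] 31.6
   [359.4 214.7] 65 [ 526.2 -131.2   31. ] 30.9
  gaps [42.1] dir deg -29.120658692262513
scene long_remote
   [293.6 194.1] 29 [495.2 130.7  31. ] 31.7
   [303.3 201.4] 41 [536.  138.9  31. ] 31.8
   [313.  208.8] 40 [575.4 146.6  31. ] 31.6
   [322.7 216.2] 46 [614.4 154.2  31. ] 32.1
  gaps [41.6 40.1 39.7] dir deg -168.8472952591208
scene short_remote
   [224.1 228.1] 47 [ 490.7 -111.7   31. ] 31.7
   [223.6 240. ] 57 [ 526.7 -133.1   31. ] 31.4
   [223.8 252.4] 54 [ 563.8 -152.7   31. ] 32.0
  gaps [41.9 42. ] dir deg 150.7130003410892
11.85 [395.35085348 -59.82737424 239.03956688] [ 0.34848177  0.56568174 -0.42637351] 0.003092141300836572
```

View pics/end.png

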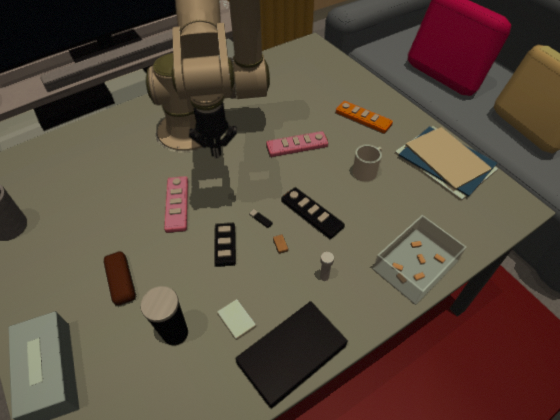

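The final picture shows both remotes where they were, at (312,212) and (225,243). The caps are up, the other things are undisturbed, and the gripper is clear at (213,140).

```bash
python3 -c "
from cell import r
print(r.close_job())"
```

```text
the job is handed in; nothing more can be done
None
```

I pressed the long remote's round button and then the short remote's middle bar fully down (8–9 N at the stop) and let both come back up. Neither remote moved, the arm is withdrawn, and the job was handed in at about 12 s.

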